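# Clamp the slide box in its nest

## Robot

A 6-joint arm with a two-finger parallel gripper is mounted at the origin on a cart in front of the work surface, level with it; the furniture and walls round the work are solid. World frame = base frame: x ahead of the robot, y to its left, z up, the work surface at z = 0. Lengths are in m, angles in rad, forces in N, time in s.
With the tool pointing down it reaches from about 0.325 to 0.85 m from the base axis. Payload 15.5 kg.
Tool frame: the origin (TCP) lies at the very end of the fingers, on their centre line; the grasp point (between the pads) lies 19 mm behind it; z points along the fingers, y is the line along which they close (so a half turn about z gives the same grasp; the last joint's range is limited). The gripper opens to 91 mm and grips with 3 to 60 N. Pads are 32 mm wide; open, the fingers measure 118 mm over their backs; the gripper's body (76 mm by 178 mm) begins 60 mm behind the grasp point.
Start: joints at [-1.353, 0.494, 1.345, -0, 1.302, -0.096], TCP at [0.192, -0.595, 0.18] pointing down, gripper open.
Joint ranges: [-2.91, 2.91], [-0.82, 2.16], [0.22, 2.67], [-1.22, 4.37], [0.12, 2.79], [-3.08, 3.08]. Speed limits (rad/s): [1.89, 1.89, 2.57, 3.01, 3.01, 3.01].

## Interface

Orientations are given as a unit quaternion [x, y, z, w].
In Python, from cell import arm gives the robot as it stands.
- The arm moves only by the shell command python3 shift.py [OPENING] [FORCE], which reads ROWS from standard input. ROWS is a JSON list of rows, 1 to 8 of them, each an object with the fields d (a list: dx, dy, dz in units of 20 mm), rot (a list: a rotation vector rx, ry, rz in units of 0.25 rad); a field left out counts as zero; each row shifts and turns the commanded pose from where the row before left it, along the tool's axes as they then stand; what a row does not reach is not made up. A row lasts 1/10 s, in which the tool goes at most 0.05 m and 0.15 rad, less where a joint would pass 70% of its speed; a pose out of reach is approached as far as the arm can. OPENING is the opening from 0.0 (shut) to 1.0 (fully open), set as the command begins (- or left out keeps the last). The fingers move at their own pace and stop on an object; FORCE is the grip in N (left out, the last holds). Time passes only in rows, so rows that do not move let the fingers close. It prints the time, the measured TCP pose, the force, the opening and the grip force at its end. Input that does not fit is refused with a message, and nothing moves.
- arm.observe(): the state, without advancing time (a new reading comes with each control period).
- arm.get_image(name): name is "side" or "top" or "wrist"; returns a dict with "img" (480x640x3 uint8, red, green, blue), "depth" (480x640 float32, m along the optical axis (not along the pixel's ray), 0 where there is no reading), "mtx" (3x3 intrinsics, pixels), "dist" ([k1, k2, p1, p2, k3] as OpenCV has them; the pictures are not rectified), "extrinsics" (4x4, takes a point from world to camera coordinates); the wrist camera has in their place "mount" (4x4, takes a point from camera to tool coordinates, whose origin is the TCP and whose axes are the flange's). Camera axes: x right, y down, z forward; pixel columns grow to the right and rows downward; lengths in m; the calibration is good to about 2 mm. A picture is of the moment at which its call begins: read the wrist's pose just before it.
- arm.finish_job(): hands the job in; it is judged then, once.
The state is a dict: "clock": time; "q": joint angles; "joint_vel": joint speeds; "joint_torque": joint torques, N m; "ee_pos": TCP position; "eef_rot": TCP orientation; "force": force on the tool from outside, world axes, zero at the start; "torque": the same for the moment, N m; "grip_width": opening from 0.0 (shut) to 1.0 (fully open); "grip_force": force on a finger pad.
Only numpy, scipy, OpenCV 4.12 (cv2) and the standard library are available. Lean on these libraries where they do the work, as an engineer would, in place of code of your own. Each camera call takes 0.05 s, during which the arm holds its last target. There are 200 camera calls.

## Task

Push the slide box fully home between the converging guides of the clamping nest, with the lever still up. Then swing the clamp lever down until you feel its sprung foot meet the lid, go on six degrees (one line of the scale) past that first touch, and let go so that the lever stays there. There is glass inside, so never press the foot hard on the box, and leave the bottle and the label roll beside the nest where they stand.

Things in the scene. Friction and masses are not known exactly. Their poses are not given: they have to be found in the camera images.
- slide_box: closed blue-green slide box, 69 mm wide (own x), 116 mm long (own y), 31 mm high (own z), 0.3 to 0.55 kg; its lid cannot open. A 3 mm tab sticks out of one long side above the guides. Origin: centre of its underside. It starts on the bench just before the mouth of the guides, long axis roughly along the push direction (either way round is right).
- nest: fixed aluminium clamping nest without a floor: the box slides on the bench. Origin: middle of the stop's front face at bench level; own x is the push direction (roughly away from the robot), y left, z up. The guides are 16 mm high and 14 mm thick. Behind the stop a 20 mm high block and two steel cheeks, up to z = 90 mm, carry the lever; the -y cheek has a disc with a line every 6 degrees.
- lever_hinge (a point): the lever's hinge axis, which lies along nest y: nest x = 30 mm, z = 75 mm, y = 0
- lever (a joint): angle of the clamp lever above the horizontal in rad, raised at the start (1.25 to 1.5), 0 = level and pointing to nest -x over the box, range -0.35 to 1.6. Friction of 1.6 N m keeps it wherever it is left (about 9 N at the grip to move it).
- lever_grip (a point): middle of the lever's black plastic grip, 175 mm from the hinge; the grip is 68 mm long along the lever, 18 mm wide (nest y) and 20 mm thick. The steel bar between hinge and grip is 12 mm wide, 16 mm thick.
- clamp_arm: the clamping part of the lever with the sprung foot it carries; turns with the lever. Origin on the hinge, own -x along the lever to the grip. The round-ended rubber foot (23 mm across) stands out under the lever 90 mm from the hinge, 43 to 67 mm below the lever's middle line: its screw is left at another, unmeasured, height each time.
- reagent_bottle: small amber dropper bottle standing beside the nest, 32 mm wide, 96 mm high; bystander, to be left alone. Origin: centre of its underside.
- label_roll: roll of labels standing on the other side of the nest, 62 mm wide, 45 mm high; bystander, to be left alone. Origin: centre of its underside.
- nest_home (a point): where the box's origin is when fully home, its end against the stop and its long axis along nest x: nest x = -58 mm, y = 0, bench level. The guides' inner faces are parallel and 71 mm apart from nest x = -60 mm to 0; from there towards the robot they open, 22 degrees each side, to 127 mm apart at x = -130 mm.
- foot_place (a point): point of the lever's middle line above the foot, 90 mm from the hinge. The foot meets the lid (z = 31 mm) at a lever angle between about -0.02 and 0.25 rad, to be felt. It is pre-sprung: 6 N at first touch, then 0.5 N more per mm (20 mm at most), so the force at the grip steps up by about 3 N at the touch, then by 0.4 N or more a degree. Six degrees past the touch it presses with about 10.7 N.

How it is judged:
By the outcome, as a careful person would: the job done as asked, in the order asked, and still so for the second after the job is handed in, with the robot touching nothing.
It also fails if it takes over 72 s, if anything falls off the work surface, if the arm or the gripper's body presses on something with over 40 N, if the wrist force passes 120 N, or if a joint passes its speed limit or range.

## Working session

There is one attempt and no reset: what is moved stays moved. The work goes in short steps, Python scripts to look and compute and a shell command to move; the robot and the scene stay as the last step left them, time stands still between calls to the robot, and variables do not carry over. Pictures are saved under pics/ and viewed, at most 10 in all, crops included, and the job is handed in when it is done.

```bash
ls; mkdir -p pics; cat > h.py <<'E'
import numpy as np,cv2
from cell import arm
from scipy.spatial.transform import Rotation as R
def snap(n,f):
    d=arm.get_image(n); cv2.imwrite(f'pics/{f}.png',d['img'][:,:,::-1]); np.savez(f'pics/{f}.npz',**{k:np.array(v) for k,v in d.items()}); return d
def px(d,uv,z=None):
    # pixel -> world, by depth (z None) or by plane z
    E=d['extrinsics']; out=[]
    for i,(u,v) in enumerate(uv):
        n=cv2.undistortPoints(np.array([[[u,v]]],float),d['mtx'],d['dist'])[0,0]
        r=np.array([n[0],n[1],1]); Rm=E[:3,:3]; c=-Rm.T@E[:3,3]; w=Rm.T@r
        if z is None: s=d['depth'][int(round(v)),int(round(u))]
        else: s=((z[i] if np.ndim(z) else z)-c[2])/w[2]
        out.append(c+s*w)
    return np.array(out)
E
python3 - <<'E'
from h import *
snap('top','top0');snap('side','side0')
s=arm.observe();print(s)
E
```

```text
cell.py
pics
shift.py
{'clock': 0.1, 'q': array([-1.35351807e+00,  4.94137331e-01,  1.34603929e+00, -4.53566762e-06,
        1.30253033e+00, -9.54942357e-02]), 'joint_vel': array([ 1.35678205e-03,  1.46929221e-03, -1.47967399e-03,  5.67101457e-06,
        7.75983893e-04, -3.35478812e-04]), 'joint_torque': array([ 1.88801212e-03, -8.80237699e+01, -3.82540834e+01,  7.05767702e-02,
        4.83457732e-02, -2.95715154e-05]), 'ee_pos': array([ 0.19223467, -0.59430772,  0.17949792]), 'eef_rot': array([ 9.87796326e-01,  1.55750147e-01, -3.60872592e-05, -5.55982842e-04]), 'force': array([-0.04471224,  0.42574669,  0.43771959]), 'torque': array([-0.04736461, -0.01771681, -0.04451433]), 'grip_force': 0.0, 'grip_width': 1.0030897285486264}
```

View pics/top0.png

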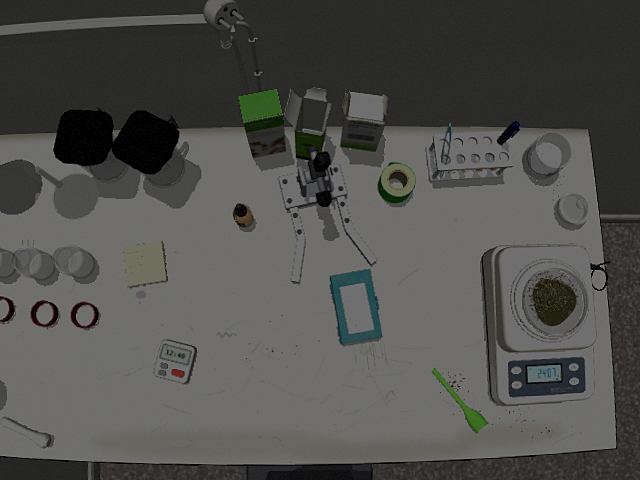

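View pics/side0.png

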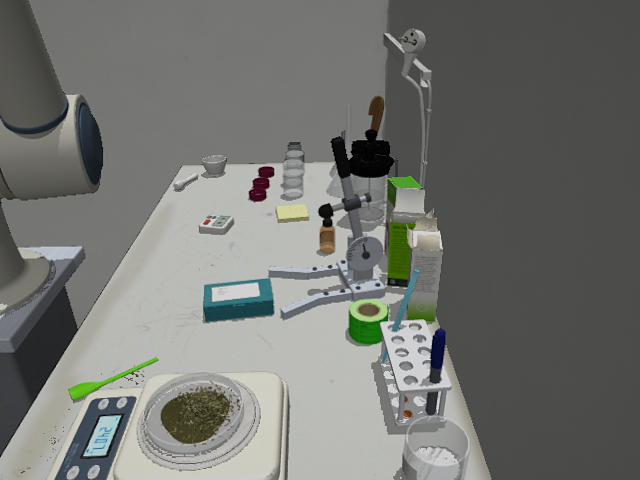

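The top view shows the box centred near (357,307), the nest at about (320,190) with its stop near (315,200), the bottle at (242,214) and the roll at (397,182). In the side view the lever is up, with its grip at about (340,155). Next, an enlarged crop.

```bash
python3 - <<'E'
import cv2,numpy as np
i=cv2.imread('pics/top0.png')[145:350,255:405]
cv2.imwrite('pics/c1.png',cv2.resize(cv2.convertScaleAbs(i,alpha=1.6),None,fx=2.9,fy=2.9,interpolation=cv2.INTER_CUBIC))
i=cv2.imread('pics/side0.png')[125:325,195:395]
cv2.imwrite('pics/c2.png',cv2.resize(cv2.convertScaleAbs(i,alpha=1.3),None,fx=3,fy=3,interpolation=cv2.INTER_CUBIC))
E
```

```text
(no output)
```

View pics/c1.png

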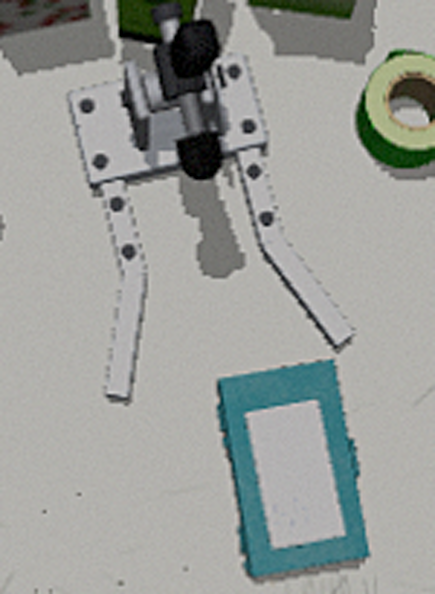

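View pics/c2.png

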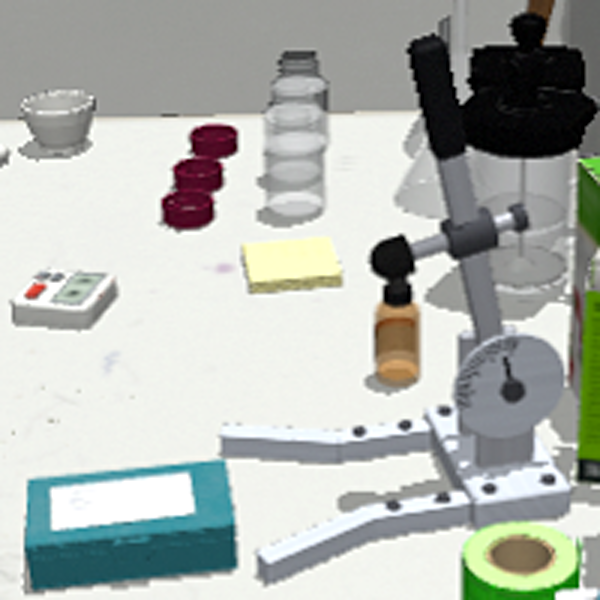

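The crops show the guide bends at c1 (147,277) and (263,245), their inner ends at (131,398) and (335,347), and the lid corners at (219,380), (332,360), (368,555) and (250,577). The lever grip tip is at c2 (428,42), and the foot faces the robot.

```bash
cat >> h.py <<'E'
def load(f): return dict(np.load(f'pics/{f}.npz'))
E
python3 - <<'E'
from h import *
d=load('top0')
c=lambda p:np.array(p)/2.9+[255,145]-0.3
g=px(d,c([(147,277),(263,245),(131,398),(335,347)]),0.016)
m=np.array([[-60,35.5],[-60,-35.5],[-130,63.5],[-130,-63.5]])/1e3
a=m-m.mean(0);b=g[:,:2]-g[:,:2].mean(0)
th=np.arctan2((a[:,0]*b[:,1]-a[:,1]*b[:,0]).sum(),(a*b).sum())
Rm=np.array([[np.cos(th),-np.sin(th)],[np.sin(th),np.cos(th)]])
t=g[:,:2].mean(0)-Rm@m.mean(0)
print('nest',t,th,'res',(m@Rm.T+t-g[:,:2])*1e3)
k=px(d,c([(92,186),(267,146)]),0.02)
print('block corners in nest',(k[:,:2]-t)@Rm)
b=px(d,c([(219,380),(332,360),(368,555),(250,577)]),0.031)
print(b); bc=b.mean(0)[:2]; v=(b[0]+b[1]-b[2]-b[3])[:2]
print('box',bc,np.arctan2(v[1],v[0]),'nest',(bc-t)@Rm, 'sizes',np.linalg.norm(b-np.roll(b,1,0),axis=1))
# depth-based
print('depth', px(d,c([(290,470)])), px(d,c([(200,160),(195,45)])))
s=load('side0'); cs=lambda p:np.array(p)/3+[195,125]-0.3
q=px(s,cs([(428,42),(455,150),(440,96),(392,258),(512,390),(488,320)])); print(q)
n=(q[:,:2]-t)@Rm; print('in nest',np.c_[n,q[:,2]])
E
```

```text
nest [ 0.70352087 -0.01505768] 0.23864972480800944 res [[ 1.45027772  0.1704888 ]
 [-0.67748886  0.74960849]
 [-0.83332497  0.75275275]
 [ 0.06053611 -1.67285004]]
block corners in nest [[-0.00022631  0.05419484]
 [-0.00180398 -0.05410081]]
[[ 0.5711807  -0.03599451  0.031     ]
 [ 0.58221383 -0.10202585  0.031     ]
 [ 0.46928515 -0.11963242  0.031     ]
 [ 0.45783437 -0.05180768  0.031     ]]
box [ 0.52012852 -0.07736512] 0.14663511561847628 nest [-0.19292357 -0.01718925] sizes [0.11444408 0.06694676 0.11429295 0.06878455]
depth [[ 0.51860571 -0.07603617  0.03041035]] [[ 0.66720421 -0.02198586  0.16166597]
 [ 0.68890693 -0.01618822  0.27654648]]
[[ 0.69267623 -0.02085355  0.27714525]
 [ 0.70722147 -0.02220961  0.21697431]
 [ 0.69887284 -0.02458796  0.24861214]
 [ 0.67229232 -0.0323316   0.15800711]
 [ 0.7401956  -0.0389939   0.07608132]
 [ 0.72759333 -0.01540112  0.10938681]]
in nest [[-0.01190737 -0.00306803  0.27714525]
 [ 0.00190506 -0.00782402  0.21697431]
 [-0.00676917 -0.00816142  0.24861214]
 [-0.03442687 -0.0094022   0.15800711]
 [ 0.02997699 -0.03192739  0.07608132]
 [ 0.02330901 -0.00602422  0.10938681]]
```

```bash
cat >> h.py <<'E'
N=np.array([0.7035,-0.0151]); TH=0.2387
Rn=np.array([[np.cos(TH),-np.sin(TH)],[np.sin(TH),np.cos(TH)]])
def w(x,y): return N+Rn@[x,y]
def st():
    s=arm.observe(); r=R.from_quat(s['eef_rot']); M=r.as_matrix(); p=s['ee_pos']
    n=Rn.T@(p[:2]-N)
    print('t',round(s['clock'],2),'p',p.round(4),'nest',np.r_[n,p[2]].round(4),'yaw',round(np.arctan2(M[1,0],M[0,0]),4),'q',s['q'].round(2),'F',s['force'].round(1),'Fnest',(Rn.T@s['force'][:2]).round(1),'w',round(s['grip_width'],3),'gf',round(s['grip_force'],1))
    return p,r
def to(p,yaw,tilt=0):
    # tool-axes shift and rotvec to world pose: pointing down, tool x at yaw, tilted about tool y
    p0,r0=st(); rt=R.from_euler('z',yaw)*R.from_euler('x',np.pi)*R.from_euler('y',tilt)
    print('shift',r0.inv().apply(np.array(p)-p0).round(4),'rot',(r0.inv()*rt).as_rotvec().round(4))
E
python3 - <<'E'
from h import *
d=load('top0')
b=px(d,[(242,214),(397,182)]); print(b,(b[:,:2]-N)@Rn)
c=np.array([0.5195,-0.0767]); u=np.array([np.cos(.1466),np.sin(.1466)])
to([*(c-0.040*u),0.18],.1466)
E
```

```text
[[ 6.70080405e-01  1.09460609e-01  6.78610323e-02]
 [ 7.44252261e-01 -1.61187043e-01 -1.51943416e-04]] [[-0.00302095  0.12893056]
 [ 0.005056   -0.15158037]]
t 0.1 p [ 0.1922 -0.5943  0.1795] nest [-0.6337 -0.4419  0.1795] yaw 0.3128 q [-1.35  0.49  1.35 -0.    1.3  -0.1 ] F [-0.   0.4  0.4] Fnest [0.1 0.4] w 1.003 gf 0.0
shift [ 0.4312 -0.3984 -0.    ] rot [-0.0011 -0.      0.1662]
```

Careful with the scale: shifts go in units of 20 mm and turns go in units of 0.25 rad. That gives: 0.036 m is 1.8, -0.0332 m is -1.66.

```bash
echo '[{"d": [1.8,-1.66,0]},{"d": [1.8,-1.66,0]},{"d": [1.8,-1.66,0]},{"d": [1.8,-1.66,0]},{"d": [1.8,-1.66,0]},{"d": [1.8,-1.66,0]},{"d": [1.8,-1.66,0]},{"d": [1.8,-1.66,0]}]' | python3 shift.py 1.0 15
echo '[{"d": [1.8,-1.66,0]},{"d": [1.8,-1.66,0]},{"d": [1.8,-1.66,0]},{"d": [1.8,-1.66,0]},{"rot": [0,0,0.332]},{"rot": [0,0,0.332]},{}]' | python3 shift.py
python3 - <<'E'
from h import *
c=np.array([0.5195,-0.0767]); u=np.array([np.cos(.1466),np.sin(.1466)])
to([*(c-0.040*u),0.007],.1466)
E
```

```text
clock: 0.9
ee_pos: [0.3851, -0.2515, 0.18]
eef_rot: [0.988, 0.156, -0.0, -0.0]
force: [0.7, -0.4, 0.3]
grip_width: 1.003
grip_force: 0.0
clock: 1.6
ee_pos: [0.4807, -0.0822, 0.1798]
eef_rot: [0.997, 0.073, -0.0, -0.0]
force: [0.3, 1.0, -0.4]
grip_width: 0.996
grip_force: 0.0
t 1.6 p [ 0.4807 -0.0822  0.1798] nest [-0.2324 -0.0125  0.1798] yaw 0.1462 q [-0.29  0.3   1.67 -0.    1.17  1.13] F [ 0.3  1.  -0.4] Fnest [0.5 0.9] w 0.996 gf 0.0
shift [-0.0007  0.0003  0.1728] rot [-0.0002  0.0005 -0.0004]
```

```bash
echo '[{"d": [0,0,2]},{"d": [0,0,2]},{"d": [0,0,2]},{"d": [0,0,1.25]},{"d": [0,0,0.75]},{"d": [0,0,0.6]},{}]' | python3 shift.py
echo '[{},{},{},{},{},{}]' | python3 shift.py 0.6 10
python3 - <<'E'
from h import *
to([*w(-0.165,0),0.008],TH)
E
```

```text
clock: 2.3
ee_pos: [0.4797, -0.0828, 0.0067]
eef_rot: [0.997, 0.074, -0.001, -0.0]
force: [1.0, -0.1, 0.5]
grip_width: 0.999
grip_force: 0.0
clock: 2.9
ee_pos: [0.4809, -0.0827, 0.0082]
eef_rot: [0.997, 0.073, 0.0, 0.0]
force: [0.3, 0.5, 0.4]
grip_width: 0.599
grip_force: 0.0
t 2.9 p [ 0.4809 -0.0827  0.0082] nest [-0.2323 -0.013   0.0082] yaw 0.1469 q [-0.29  0.56  1.86  0.    0.72  1.13] F [0.3 0.5 0.4] Fnest [0.4 0.4] w 0.599 gf 0.0
shift [ 0.0658 -0.0191  0.0002] rot [ 0.0001 -0.0003 -0.0918]
```

```bash
python3 - <<'E'
from h import *
d=snap('side','side1'); i=cv2.imread('pics/side1.png')[150:390,120:440]
cv2.imwrite('pics/c3.png',cv2.resize(i,None,fx=2,fy=2))
E
```

```text
(no output)
```

View pics/c3.png

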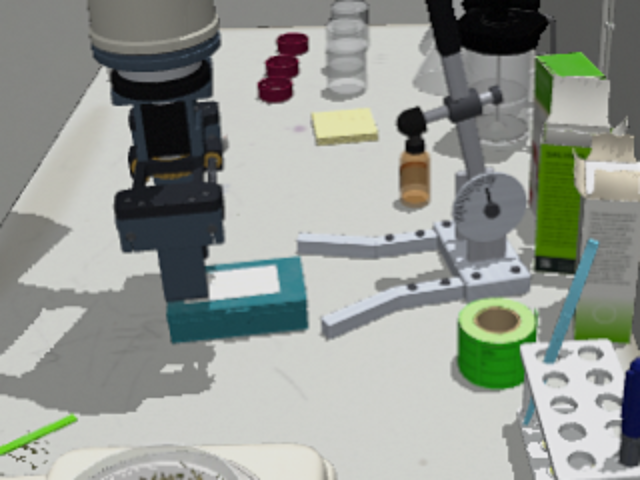

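The near finger seems to be cut off at lid height around c3 (185,300), although the TCP reads z = 8 mm. I'll check the depth.

```bash
python3 - <<'E'
from h import *
d=load('side1')
pts=[(185,260),(185,280),(185,292),(185,298),(185,305),(185,312),(185,320),(240,312),(240,300),(240,280),(290,300)]
q=px(d,[(u/2+120,v/2+150) for u,v in pts])
c=np.array([0.5195,-0.0767]);b=.1466
B=np.array([[np.cos(b),-np.sin(b)],[np.sin(b),np.cos(b)]])
for p,x in zip(pts,np.c_[(q[:,:2]-c)@B,q[:,2]]): print(p,(x*1e3).round(1))
d=snap('wrist','wr1'); print(d['mount'].round(3))
E
```

```text
(185, 260) [-34.7 -40.7  83.4]
(185, 280) [-37.1 -37.3  62.5]
(185, 292) [-38.4 -38.1  51.6]
(185, 298) [-39.2 -36.8  44.9]
(185, 305) [-41.1 -25.   30. ]
(185, 312) [-40.9 -35.1  30. ]
(185, 320) [-41.8 -35.8  22.5]
(240, 312) [  3.7 -39.9  27.9]
(240, 300) [  4.3 -25.5  29.8]
(240, 280) [ 5.1  2.3 31.3]
(290, 300) [ 45.4 -34.3  30.8]
[[ 0.    -0.968 -0.249  0.069]
 [ 1.     0.     0.     0.   ]
 [-0.    -0.249  0.968 -0.205]
 [ 0.     0.     0.     1.   ]]
```

View pics/wr1.png

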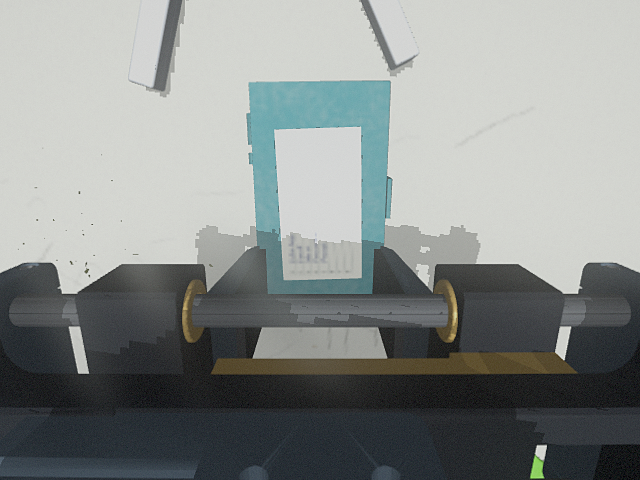

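The wrist view shows the box between the fingers, its lid edges at columns 257 and 383 and the fingertips near (266,247) and (374,247). Wrist depth should settle the finger height.

```bash
python3 - <<'E'
from h import *
d=load('wr1'); K=d['mtx'];print(K.round(1).tolist(),d['dist'])
M=d['mount']
for u,v in [(320,200),(262,200),(380,200),(275,286),(366,286),(255,255),(262,252),(378,252),(385,255),(240,270),(400,270),(320,340),(265,340),(220,300),(200,230),(150,80)]:
    n=cv2.undistortPoints(np.array([[[u,v]]],float),K,d['dist'])[0,0]
    z=d['depth'][v,u]; t=M@[n[0]*z,n[1]*z,z,1]; print((u,v),'tool mm',(t[:3]*1e3).round(1))
t=np.linalg.inv(M)
for p in [(0,0,0),(.016,.027,0),(.016,-.027,0),(-.016,.027,0),(0.016,.0345,0)]:
    c=t@[*p,1]; print(p,(K[:2,:2]@c[:2]/c[2]+K[:2,2]).round(0))
E
```

```text
[[352.5, 0.0, 319.5], [0.0, 352.5, 229.4], [0.0, 0.0, 1.0]] [-0.01237188  0.          0.          0.          0.        ]
(320, 200) tool mm [ 38.5   0.5 -24.1]
(262, 200) tool mm [ 38.4 -29.7 -23.7]
(380, 200) tool mm [ 38.3  31.9 -23. ]
(275, 286) tool mm [-10.1 -24.5 -23.3]
(366, 286) tool mm [-10.1  26.2 -23.2]
(255, 255) tool mm [ 15.6 -30.5 -45.6]
(262, 252) tool mm [ 15.3 -28.1 -40.1]
(378, 252) tool mm [ 15.6  28.9 -41.2]
(385, 255) tool mm [ 16.4  31.1 -47.9]
(240, 270) tool mm [ 16.9 -32.6 -68.8]
(400, 270) tool mm [ 16.8  33.5 -68.6]
(320, 340) tool mm [-63.    0.6   7.4]
(265, 340) tool mm [-63.  -36.7   7.4]
(220, 300) tool mm [  32.3  -23.4 -128.7]
(200, 230) tool mm [ 13.9 -74.8   8.7]
(150, 80) tool mm [ 99.2 -88.2  -8.7]
(0, 0, 0) [319. 255.]
(0.016, 0.027, 0) [364. 230.]
(0.016, -0.027, 0) [274. 230.]
(-0.016, 0.027, 0) [362. 280.]
(0.016, 0.0345, 0) [376. 230.]
```

```bash
python3 - <<'E'
from h import *
d=load('wr1'); K=d['mtx'];M=d['mount']
uv=np.mgrid[0:640,0:480].reshape(2,-1).T
n=cv2.undistortPoints(uv[:,None].astype(float),K,d['dist'])[:,0]; z=d['depth'][uv[:,1],uv[:,0]]
t=(np.c_[n*z[:,None],z]@M[:3,:3].T+M[:3,3])*1e3
m=(abs(t[:,0])<22)&(abs(t[:,1])>22)&(abs(t[:,1])<46)&(t[:,2]<-27)&(t[:,2]>-75)
for sgn in(-1,1):
    k=t[m&(t[:,1]*sgn>0)]; print(len(k),k[:,0].min(),k[:,0].max(),k[:,1].min(),k[:,1].max(),np.sort(k[:,2])[::-1][[0,3,10,30]])
s=load('side1'); uv2=np.array([(u,v) for u in range(200,226) for v in range(270,305)])
q=px(s,uv2); P=np.c_[(q[:,:2]-[.4809,-.0827])@np.array([[np.cos(.147),-np.sin(.147)],[np.sin(.147),np.cos(.147)]]),q[:,2]]*1e3
f=P[(P[:,2]>34)&(abs(P[:,0])<25)&(P[:,1]<-20)]; print(np.sort(f[:,2])[[0,3,10,30]],f[:,0].min(),f[:,0].max(),f[:,1].min(),f[:,1].max())
st()
E
```

```text
1285 -17.30400591132414 17.5347045633705 -38.627933010618676 -26.952765662584355 [-33.53708211 -34.34966878 -34.74972455 -35.8035723 ]
1291 -17.16596001832188 17.38539396391635 27.426479378423373 39.116902711607075 [-33.94194071 -34.59937112 -34.91873546 -36.12091016]
[39.83165349 40.74646217 42.12084817 45.38223805] -17.104663729421652 24.806142048367203 -84.76499047153662 -31.501954628843976
t 3.0 p [ 0.4808 -0.0827  0.0081] nest [-0.2324 -0.013   0.0081] yaw 0.1469 q [-0.29  0.56  1.86  0.    0.72  1.13] F [ 0.2 -0.5 -0.7] Fnest [ 0.1 -0.6] w 0.601 gf 0.0
```

Both cameras agree: the real fingertips end 33.5 mm short of the nominal TCP, so they are above the lid. From here I use tip z = TCP z + 0.0335, so I'll reopen, go lower and grip.

In the tool's units: 0.011 m is 0.55, 0.01 m is 0.5.

```bash
echo '[{},{},{},{},{"d": [0,0,0.55]},{"d": [0,0,0.55]},{"d": [0,0,0.5]},{}]' | python3 shift.py 1.0 10
echo '[{},{},{},{},{}]' | python3 shift.py 0.6 8
python3 - <<'E'
from h import *
to([*w(-0.165,0),-0.0235],TH)
E
```

```text
clock: 3.8
ee_pos: [0.4797, -0.0824, -0.0257]
eef_rot: [0.997, 0.073, -0.001, -0.0]
force: [-0.1, 0.3, 0.1]
grip_width: 1.003
grip_force: 0.0
clock: 4.3
ee_pos: [0.481, -0.0827, -0.0237]
eef_rot: [0.997, 0.073, 0.0, 0.0]
force: [0.4, 0.4, 3.4]
grip_width: 0.757
grip_force: 8.0
t 4.3 p [ 0.481  -0.0827 -0.0237] nest [-0.2322 -0.0131 -0.0237] yaw 0.1468 q [-0.29  0.62  1.88 -0.    0.64  1.13] F [0.4 0.4 3.4] Fnest [0.5 0.3] w 0.757 gf 8.0
shift [ 0.0657 -0.0192 -0.0002] rot [ 0.0003 -0.0005 -0.0919]
```

In the tool's units: 0.015 m is 0.75, 0.014 m is 0.7, -0.046 rad is -0.184.

```bash
echo '[{"rot": [0,0,-0.184]},{"rot": [0,0,-0.184]},{"d": [0.4,-0.35,0]},{"d": [0.75,-0.3,0]},{"d": [0.75,0,0]},{"d": [0.75,0,0]},{"d": [0.7,0,0]},{}]' | python3 shift.py
python3 - <<'E'
from h import *
to([*w(-0.165,0),-0.0235],TH)
d=snap('top','top2'); i=cv2.imread('pics/top2.png')[145:350,255:405]
E
```

```text
clock: 5.1
ee_pos: [0.5445, -0.0539, -0.0238]
eef_rot: [0.993, 0.119, 0.001, 0.0]
force: [3.9, -0.6, 3.2]
grip_width: 0.755
grip_force: 8.0
t 5.1 p [ 0.5445 -0.0539 -0.0238] nest [-1.637e-01 -1.000e-04 -2.380e-02] yaw 0.2391 q [-0.21  0.67  1.73  0.    0.74  1.12] F [ 3.9 -0.6  3.2] Fnest [ 3.7 -1.5] w 0.755 gf 8.0
shift [-0.0013 -0.0001 -0.0003] rot [ 0.0007 -0.0016  0.0004]
```

```bash
echo '[{},{},{},{"d": [0,0,-1.5]},{"d": [0,0,-1.25]},{"d": [-1.25,0,0]},{"d": [-1.1,0,0]},{}]' | python3 shift.py 1.0
echo '[{},{},{},{},{},{}]' | python3 shift.py 0.4
python3 - <<'E'
from h import *
to([*w(-0.209,0),-0.0235],TH)
d=snap('wrist','wr2')
uv=np.mgrid[0:640,0:480].reshape(2,-1).T
n=cv2.undistortPoints(uv[:,None].astype(float),d['mtx'],d['dist'])[:,0]; z=d['depth'][uv[:,1],uv[:,0]]
t=(np.c_[n*z[:,None],z]@d['mount'][:3,:3].T+d['mount'][:3,3])
s=arm.observe();W=R.from_quat(s['eef_rot']).apply(t)+s['ee_pos']
n=np.c_[(W[:,:2]-N)@Rn,W[:,2]]
m=(abs(n[:,2]-.031)<.004)&(n[:,0]<-.05)&(n[:,0]>-.22)&(abs(n[:,1])<.05)
r=cv2.minAreaRect((n[m,:2]*1e3).astype(np.float32));print(r)
E
```

```text
clock: 5.95
ee_pos: [0.4939, -0.0654, 0.0311]
eef_rot: [0.993, 0.119, -0.001, -0.0]
force: [-0.3, 0.4, -0.2]
grip_width: 1.0
grip_force: 0.0
clock: 6.55
ee_pos: [0.4973, -0.0653, 0.031]
eef_rot: [0.993, 0.119, -0.0, -0.0]
force: [-0.7, 0.7, 0.0]
grip_width: 0.502
grip_force: 0.0
t 6.55 p [ 0.4973 -0.0653  0.031 ] nest [-0.2123  0.      0.031 ] yaw 0.2389 q [-0.25  0.54  1.81  0.    0.8   1.08] F [-0.7  0.7  0. ] Fnest [-0.5  0.8] w 0.502 gf 0.0
shift [0.0033 0.     0.0545] rot [-0.     -0.      0.0002]
((-128.4051513671875, -1.4406509399414062), (111.36293029785156, 73.63884735107422), 0.1581839621067047)
```

In the tool's units: 0.01 m is 0.5, 0.025 m is 1.25.

```bash
echo '[{"d": [0,0,1.25]},{"d": [0,0,1]},{"d": [0,0,0.45]},{"d": [0.4,0,0]},{"d": [0.5,0,0]},{"d": [0.5,0,0]},{"d": [0.5,0,0]},{"d": [0.5,0,0]}]' | python3 shift.py
python3 - <<'E'
from h import *
st()
E
echo '[{"d": [0.3,0,0]},{"d": [0.3,0,0]},{"d": [0.3,0,0]},{"d": [0.2,0,0]},{"d": [0.1,0,0]},{}]' | python3 shift.py
python3 - <<'E'
from h import *
st()
E
```

```text
clock: 7.4
ee_pos: [0.5449, -0.0537, -0.0224]
eef_rot: [0.993, 0.119, 0.0, 0.0]
force: [-3.3, -0.7, 2.7]
grip_width: 0.399
grip_force: 1.6
t 7.4 p [ 0.5449 -0.0537 -0.0224] nest [-0.1632 -0.     -0.0224] yaw 0.2391 q [-0.21  0.67  1.73 -0.    0.75  1.12] F [-3.3 -0.7  2.7] Fnest [-3.4  0.1] w 0.399 gf 1.6
clock: 8.0
ee_pos: [0.5675, -0.0483, -0.023]
eef_rot: [0.993, 0.119, 0.0, 0.0]
force: [0.1, -0.3, 0.6]
grip_width: 0.402
grip_force: 0.0
t 8.0 p [ 0.5675 -0.0483 -0.023 ] nest [-1.4e-01 -1.0e-04 -2.3e-02] yaw 0.2388 q [-0.19  0.69  1.67  0.    0.79  1.14] F [ 0.1 -0.3  0.6] Fnest [ 0.  -0.3] w 0.402 gf 0.0
```

```bash
for k in 1 2; do echo '[{"d": [0.05,0,0]},{"d": [0.05,0,0]},{"d": [0.05,0,0]}]' | python3 shift.py >/dev/null
python3 -c 'from h import *;st()'; done
echo '[{"d": [0.05,0,0]},{"d": [0.05,0,0]}]' | python3 shift.py|grep force
python3 -c 'from h import *;st()'
```

```text
t 8.3 p [ 0.5698 -0.0475 -0.023 ] nest [-1.376e-01  1.000e-04 -2.300e-02] yaw 0.2388 q [-0.19  0.69  1.66 -0.    0.79  1.14] F [-2.6 -1.   1.2] Fnest [-2.8 -0.3] w 0.399 gf 1.3
t 8.6 p [ 0.573  -0.0468 -0.023 ] nest [-0.1343  0.     -0.023 ] yaw 0.2388 q [-0.19  0.69  1.66  0.    0.8   1.15] F [-2.2 -0.4  0.4] Fnest [-2.2  0.1] w 0.402 gf 1.3
force: [-7.7, -2.7, 3.2]
grip_force: 4.2
t 8.8 p [ 0.5748 -0.0463 -0.023 ] nest [-1.324e-01  1.000e-04 -2.300e-02] yaw 0.2388 q [-0.18  0.69  1.65 -0.    0.8   1.15] F [-7.7 -2.7  3.2] Fnest [-8.1 -0.8] w 0.401 gf 4.2
```

In the tool's units: 0.0008 m is 0.04.

```bash
echo '[{"d": [0.04,0,0]},{"d": [0.04,0,0]},{}]' | python3 shift.py|grep force
python3 - <<'E'
from h import *
st()
E
```

```text
force: [-10.3, -4.6, 9.1]
grip_force: 6.1
t 9.1 p [ 0.5747 -0.0462 -0.0231] nest [-0.1325  0.0003 -0.0231] yaw 0.2389 q [-0.18  0.69  1.65 -0.    0.8   1.15] F [-10.3  -4.6   9.1] Fnest [-11.1  -2. ] w 0.398 gf 6.1
```

The box stops dead at the expected tool position with 11 N on it. I'll back off, verify with the wrist depth, and fit the arm's planar geometry to plan the tilted lever grasp.

```bash
echo '[{"d": [-0.5,0,0]},{"d": [-1.5,0,0]},{"d": [-1.5,0,0]},{"d": [0,0,-2]},{"d": [0,0,-2.5]},{"d": [0,0,-2.5]},{"d": [0,0,-2]},{}]' | python3 shift.py
python3 - <<'E'
from h import *
st()
d=snap('wrist','wr3')
uv=np.mgrid[0:640,0:480].reshape(2,-1).T
n=cv2.undistortPoints(uv[:,None].astype(float),d['mtx'],d['dist'])[:,0]; z=d['depth'][uv[:,1],uv[:,0]]
t=(np.c_[n*z[:,None],z]@d['mount'][:3,:3].T+d['mount'][:3,3])
s=arm.observe();W=R.from_quat(s['eef_rot']).apply(t)+s['ee_pos']
n=np.c_[(W[:,:2]-N)@Rn,W[:,2]]
m=(abs(n[:,2]-.031)<.004)&(n[:,0]<.03)&(n[:,0]>-.22)&(abs(n[:,1])<.05)
print(cv2.minAreaRect((n[m,:2]*1e3).astype(np.float32)))
i=cv2.imread('pics/wr3.png'); cv2.imwrite('pics/wr3b.png',i)
from scipy.optimize import least_squares
D=np.array([[.494,1.346,.6246,.1795],[.30,1.67,.4877,.1798],[.56,1.86,.488,.0081],[.62,1.88,.4881,-.0237],[.67,1.73,.5472,-.0238],[.54,1.81,.5016,.031],[.69,1.65,.5766,-.0231]])
q2,q3,r,z=D.T; rr=np.sqrt(r**2-.0597**2)
def f(p):
    a,b,r0,z0,e=p
    return np.r_[r0+a*np.sin(q2)+b*np.sin(q2+q3)+e*np.cos(q2+q3)-rr, z0+a*np.cos(q2)+b*np.cos(q2+q3)-e*np.sin(q2+q3)-z]
o=least_squares(f,[.4,.4,0,.1,0]);print(o.x,abs(o.fun).max())
E
```

```text
clock: 9.9
ee_pos: [0.5115, -0.0633, 0.1623]
eef_rot: [0.993, 0.119, 0.005, 0.002]
force: [-0.4, 0.4, 0.0]
grip_width: 0.401
grip_force: 0.0
t 9.9 p [ 0.5115 -0.0633  0.1623] nest [-0.1979 -0.0014  0.1623] yaw 0.2389 q [-0.24  0.36  1.64  0.    1.13  1.09] F [-0.4  0.4  0. ] Fnest [-0.3  0.5] w 0.401 gf 0.0
((-65.50547790527344, -0.8975448608398438), (102.88735961914062, 71.93364715576172), 0.024874581024050713)
[ 0.59345027  0.38066033  0.00318977 -0.13188638  0.11489801] 0.0031207963848844944
```

View pics/wr3.png

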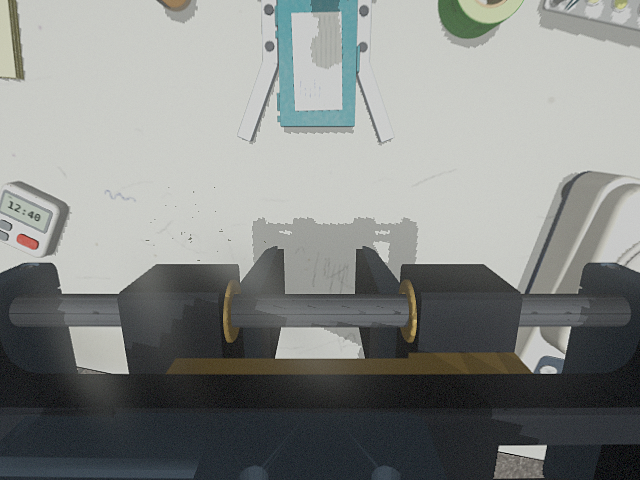

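The wrist view shows the box straight between the guides, with its tail edge at row 126. Its measured tail is at nest x = -117 mm, so it is home. Next I tilt the tool for the lever.

Careful with the scale: shifts go in units of 20 mm and turns go in units of 0.25 rad. That gives: -0.045 m is -2.25, 0.13 rad is 0.52.

```bash
echo '[{"d": [0,0,-2.25]},{"d": [0,0,-2.25]},{"rot": [0,0.52,0]},{"rot": [0,0.52,0]},{"rot": [0,0.52,0]},{"rot": [0,0.52,0]},{"rot": [0,0.52,0]},{}]' | python3 shift.py 0.5 20
cat >> h.py <<'E'
def gp(off=0.0525):
    # real grasp point in nest coords, tilt, and lever angle it implies
    s=arm.observe(); Mx=R.from_quat(s['eef_rot']).as_matrix(); g=s['ee_pos']-off*Mx[:,2]
    n=np.r_[Rn.T@(g[:2]-N),g[2]]; zt=np.r_[Rn.T@Mx[:2,2],Mx[2,2]]
    a=np.array([n[0]-.03,n[2]-.075]); print('t',round(s['clock'],2),'grasp nest',n.round(4),'zdir',zt.round(3),'tilt',round(np.arctan2(zt[0],-zt[2]),3),'rho',round(np.hypot(*a),4),'theta',round(np.arctan2(a[1],-a[0]),4),
      'F',np.r_[Rn.T@s['force'][:2],s['force'][2]].round(1),'q',s['q'].round(2),'w',round(s['grip_width'],3),'gf',round(s['grip_force'],1))
    return n,Mx
def gto(rho,th):
    n,Mx=gp(); P=np.array([.03-rho*np.cos(th),0,.075+rho*np.sin(th)])
    dn=P-n; dw=np.r_[Rn@dn[:2],dn[2]]; print('shift to',P.round(4),':',(Mx.T@dw).round(4))
E
python3 -c 'from h import *;gto(.192,1.366)'
```

```text
clock: 10.75
ee_pos: [0.5059, -0.0594, 0.2441]
eef_rot: [0.948, 0.115, 0.294, -0.041]
force: [-0.0, -0.2, 0.3]
grip_width: 0.501
grip_force: 0.0
t 10.75 grasp nest [-0.2322  0.0031  0.2873] zdir [ 0.568  0.011 -0.823] tilt 0.604 rho 0.3374 theta 0.6805 F [-0.1 -0.2  0.3] q [-0.56  0.05  2.03  0.66  0.74  0.34] w 0.501 gf 0.0
shift to [-0.009  0.     0.263] : [0.17   0.0045 0.1467]
```

```bash
echo '[{"d": [2.125,0.05,0]},{"d": [2.125,0.05,0]},{"d": [2.125,0.05,0]},{"d": [2.125,0.075,0]},{}]' | python3 shift.py 0.7 >/dev/null
python3 -c 'from h import *;gto(.192,1.37)'
echo '[{"d": [0,0,1.5]},{"d": [0,0,1.5]},{"d": [0,0,1.25]},{"d": [0,0,1]},{"d": [0,0,0.5]},{}]' | python3 shift.py 
python3 -c 'from h import *;gto(.192,1.37)
d=snap("side","side4");i=cv2.imread("pics/side4.png")[20:320,160:480];cv2.imwrite("pics/c4.png",cv2.resize(i,None,fx=2,fy=2))'
```

```text
t 11.25 grasp nest [-0.0851 -0.003   0.3893] zdir [ 0.57   0.006 -0.821] tilt 0.607 rho 0.3348 theta 1.2198 F [ 0.7  0.2 -0.8] q [-0.33  0.14  1.61  0.41  0.91  0.83] w 0.699 gf 0.0
shift to [-0.0083  0.      0.2631] : [-0.0088 -0.0021  0.1475]
clock: 11.85
ee_pos: [0.7086, -0.0137, 0.2464]
eef_rot: [0.948, 0.116, 0.293, -0.04]
force: [0.6, -0.2, 0.3]
grip_width: 0.701
grip_force: 0.0
t 11.85 grasp nest [-0.0244 -0.0004  0.2897] zdir [ 0.566  0.01  -0.825] tilt 0.601 rho 0.2215 theta 1.3225 F [ 0.6 -0.3  0.3] q [-0.26  0.32  1.64  0.45  0.69  0.79] w 0.701 gf 0.0
shift to [-0.0083  0.      0.2631] : [-0.0017 -0.      0.0311]
```

View pics/c4.png

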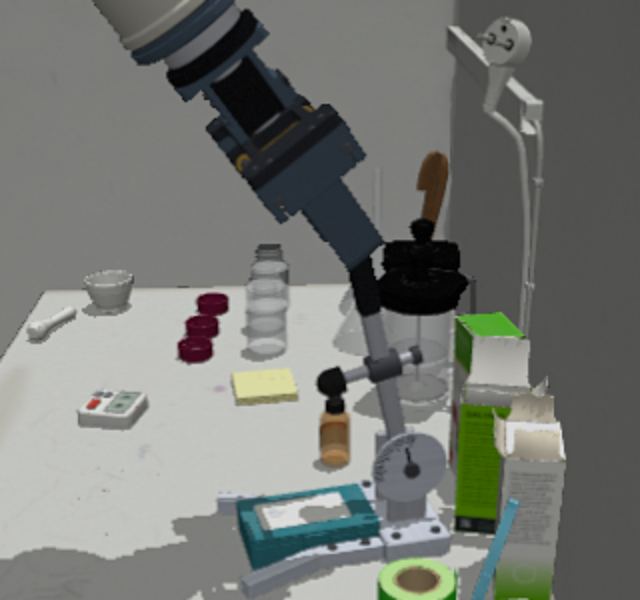

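The side view shows the fingers straddling the top of the grip at about c4 (355,255), with the box home and the lever up. I'll go on 26 mm and close.

In the tool's units: 0.01 m is 0.5, 0.006 m is 0.3.

```bash
echo '[{"d": [0,0,0.5]},{"d": [0,0,0.5]},{"d": [0,0,0.3]},{}]' | python3 shift.py |grep force
echo '[{},{},{},{},{},{},{}]' | python3 shift.py 0.1 25 
python3 - <<'E'
from h import *
n,M=gp()
# hinge in tool coords, rows for rotation by d about the hinge axis (nest y, lever down)
h=np.array([.03,n[1],.075]); s=arm.observe(); pn=np.r_[Rn.T@(s['ee_pos'][:2]-N),s['ee_pos'][2]]
Rw=np.eye(3);Rw[:2,:2]=Rn
for d in(.1,):
    r=R.from_rotvec([0,-d,0]); print('radius',pn-h,'rigid shift tool',(M.T@Rw@(r.apply(pn-h)-(pn-h))).round(4),'rotvec tool',(M.T@Rw@[0,-d,0]).round(4))
E
```

```text
force: [0.9, 0.2, 0.1]
grip_force: 0.0
clock: 13.0
ee_pos: [0.7227, -0.0091, 0.227]
eef_rot: [0.948, 0.116, 0.295, -0.041]
force: [-2.4, 10.5, 4.0]
grip_width: 0.198
grip_force: 25.0
t 13.0 grasp nest [-0.0097  0.0007  0.2702] zdir [ 0.568  0.012 -0.823] tilt 0.604 rho 0.1992 theta 1.37 F [ 0.1 10.8  4. ] q [-0.24  0.36  1.64  0.47  0.65  0.77] w 0.198 gf 25.0
radius [-0.00991413  0.00061555  0.15196236] rigid shift tool [-0.0134 -0.0001 -0.0071] rotvec tool [-0.0002  0.1    -0.0012]
```

In the tool's units: -0.002 m is -0.1.

```bash
echo '[{"d": [0,-0.1,0]},{"d": [0,-0.1,0]},{}]' | python3 shift.py >/dev/null
python3 - <<'E'
from h import *
gp()
X=np.array([.823,.568]);Z=np.array([.568,-.823]);r=.199
th=np.linspace(1.37,.35,17); P=np.c_[-r*np.cos(th),r*np.sin(th)]
print((np.diff(P,axis=0)@np.c_[X,Z]).round(4).tolist())
E
```

```text
t 13.3 grasp nest [-0.0097  0.0012  0.2703] zdir [ 0.569  0.006 -0.822] tilt 0.605 rho 0.1993 theta 1.3704 F [ -4.2 -18.   -2.9] q [-0.24  0.36  1.65  0.46  0.64  0.78] w 0.193 gf 25.0
[[-0.0118, -0.0046], [-0.0121, -0.0038], [-0.0123, -0.0031], [-0.0125, -0.0023], [-0.0126, -0.0015], [-0.0127, -0.0007], [-0.0127, 0.0001], [-0.0126, 0.0009], [-0.0126, 0.0018], [-0.0124, 0.0025], [-0.0122, 0.0033], [-0.012, 0.0041], [-0.0117, 0.0049], [-0.0114, 0.0056], [-0.011, 0.0063], [-0.0106, 0.007]]
```

In the tool's units: -0.0123 m is -0.615, -0.0121 m is -0.605.

```bash
echo '[{"d": [0,0.125,0]},{"d": [-0.59,0,-0.23]},{"d": [-0.605,0,-0.19]},{"d": [-0.615,0,-0.155]},{}]' | python3 shift.py >/dev/null
python3 -c 'from h import *;gp()'
```

```text
t 13.8 grasp nest [-0.047   0.0011  0.2587] zdir [ 0.568  0.01  -0.823] tilt 0.604 rho 0.1992 theta 1.1739 F [-11.1   1.3   6.9] q [-0.28  0.33  1.74  0.53  0.61  0.68] w 0.198 gf 25.0
```

In the tool's units: -0.0127 m is -0.635, -0.0126 m is -0.63.

```bash
echo '[{"d": [-0.625,0,-0.115]},{"d": [-0.63,0,-0.075]},{"d": [-0.635,0,-0.035]},{"d": [-0.635,0,0.005]},{}]' | python3 shift.py >/dev/null
python3 -c 'from h import *;gp()'
echo '[{"d": [-0.63,0,0.045]},{"d": [-0.63,0,0.09]},{"d": [-0.62,0,0.125]},{"d": [-0.61,0,0.165]},{}]' | python3 shift.py >/dev/null
python3 -c 'from h import *;gp()'
```

```text
t 14.3 grasp nest [-0.0909  0.0013  0.2335] zdir [ 0.568  0.011 -0.823] tilt 0.604 rho 0.1994 theta 0.9193 F [-8.8  5.5  4.6] q [-0.33  0.32  1.86  0.65  0.54  0.5 ] w 0.195 gf 25.1
t 14.8 grasp nest [-0.1271  0.0016  0.1978] zdir [ 0.567  0.012 -0.824] tilt 0.603 rho 0.1994 theta 0.6637 F [-4.2  5.2 -3.1] q [-0.38  0.34  1.97  0.84  0.47  0.25] w 0.199 gf 25.0
```

In the tool's units: -0.0026 m is -0.13, -0.05 rad is -0.2.

```bash
echo '[{"d": [-0.13,0,0],"rot": [0,-0.2,0]},{"d": [-0.13,0,0],"rot": [0,-0.2,0]},{"d": [-0.13,0,0],"rot": [0,-0.2,0]},{"d": [-0.13,0,0],"rot": [0,-0.2,0]},{"d": [-0.13,0,0],"rot": [0,-0.2,0]},{"d": [-0.13,0,0],"rot": [0,-0.2,0]},{"d": [-0.13,0,0],"rot": [0,-0.2,0]},{}]' | python3 shift.py >/dev/null
python3 - <<'E'
from h import *
n,M=gp()
Rw=np.eye(3);Rw[:2,:2]=Rn
T=(M.T@Rw)
r=.1994; th=np.r_[.66,.6,.54,.48,.42,.36,.34]; P=np.c_[.03-r*np.cos(th),0*th+n[1],.075+r*np.sin(th)]
print((np.diff(P,axis=0)@T.T).round(4).tolist())
E
```

```text
t 15.6 grasp nest [-0.1259  0.0015  0.1987] zdir [ 0.249  0.009 -0.969] tilt 0.251 rho 0.199 theta 0.6707 F [-13.2   7.7  18.3] q [-0.25  0.38  1.69  0.17  0.86  0.98] w 0.198 gf 25.1
[[-0.0092, 0.0, 0.0076], [-0.0088, 0.0, 0.0081], [-0.0083, 0.0, 0.0087], [-0.0077, 0.0, 0.0091], [-0.0072, 0.0, 0.0096], [-0.0023, 0.0, 0.0033]]
```

In the tool's units: -0.002 m is -0.1, -0.0015 m is -0.075.

```bash
echo '[{"d": [-0.075,0,-0.1]},{"d": [-0.46,0,0.38]},{"d": [-0.44,0,0.405]},{"d": [-0.415,0,0.435]},{"d": [-0.385,0,0.455]},{}]' | python3 shift.py >/dev/null
python3 -c 'from h import *;gp()'
```

```text
t 16.2 grasp nest [-0.1527  0.0017  0.1579] zdir [ 0.25   0.01  -0.968] tilt 0.253 rho 0.2007 theta 0.4258 F [  7.    9.1 -11.2] q [-0.28  0.41  1.8   0.2   0.73  0.91] w 0.198 gf 25.0
```

In the tool's units: -0.01 m is -0.5, -0.03 m is -1.5.

```bash
echo '[{},{},{},{"d": [0,0,-1.5]},{"d": [0,0,-1.5]},{"d": [0,0,-0.5]},{}]' | python3 shift.py 0.6 >/dev/null
echo '[{},{},{},{},{},{},{}]' | python3 shift.py 0.0 >/dev/null
cat >> h.py <<'E'
def edge(q=0):
    s=arm.observe(); M=R.from_quat(s['eef_rot']).as_matrix(); e=s['ee_pos']-.0335*M[:,2]-.0173*M[:,0]
    n=np.r_[Rn.T@(e[:2]-N),e[2]]; a=np.array([n[0]-.03,n[2]-.075]); rho=np.sqrt(a@a-1e-4)
    th=np.arctan2(a[1],-a[0])-np.arctan2(.01,rho)
    F=np.r_[Rn.T@s['force'][:2],s['force'][2]]; t=np.array([np.sin(th),np.cos(th)])
    print('t',round(s['clock'],2),'edge',n.round(4),'rho',round(rho,4),'theta',round(th,4),'deg',round(np.degrees(th),2),'F',F.round(1),'Ft',round(F[0]*t[0]+F[2]*t[1],2),'Ft*rho',round((F[0]*t[0]+F[2]*t[1])*rho,3),'w',round(s['grip_width'],3))
    return n,M
E
python3 - <<'E'
from h import *
gp(); n,M=edge()
th=.43; r=.18; P=np.array([.03-r*np.cos(th)+.01*np.sin(th),0,.075+r*np.sin(th)+.01*np.cos(th)])
print('to edge contact',P.round(4),(M.T@np.r_[Rn@(P-n)[:2],(P-n)[2]]).round(4))
d=snap('side','side5'); i=cv2.imread('pics/side5.png')[20:320,160:480];cv2.imwrite('pics/c5.png',cv2.resize(i,None,fx=2,fy=2))
E
```

```text
t 17.6 grasp nest [-0.1699  0.      0.2266] zdir [ 0.252  0.008 -0.968] tilt 0.254 rho 0.2509 theta 0.6488 F [-0.  -0.4 -0.2] q [-0.3   0.29  1.75  0.17  0.89  0.93] w 0.022 gf 0.0
t 17.6 edge [-1.819e-01  1.000e-04  2.038e-01] rho 0.2478 theta 0.506 deg 28.99 F [-0.  -0.4 -0.2] Ft -0.2 Ft*rho -0.05 w 0.022
to edge contact [-0.1294  0.      0.1591] [0.0395 0.0008 0.0565]
```

View pics/c5.png

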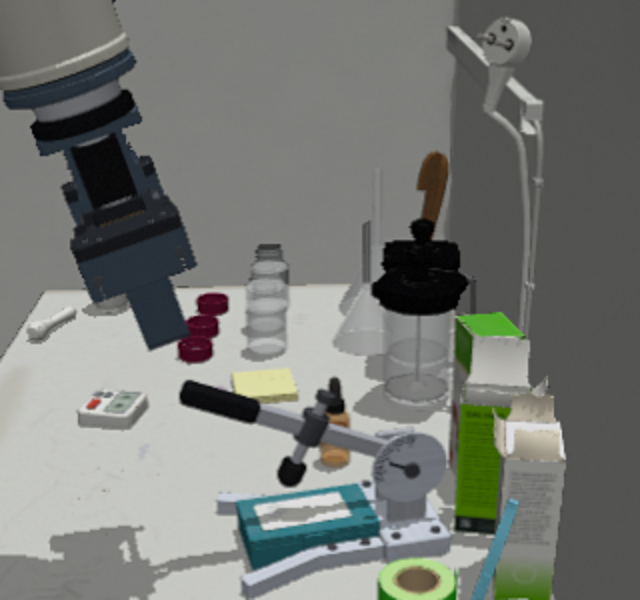

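The view shows the lever at about 0.43 rad with its foot at c5 (290,470), clear of the lid. The closed fingers are above the grip at (160,345). Now I'll move over it and press down.

```bash
echo '[{"d": [1,0.04,0]},{"d": [0.975,0,0]},{"d": [0,0,1.25]},{"d": [0,0,1]},{"d": [0,0,0.3]},{}]' | python3 shift.py >/dev/null
python3 -c 'from h import *;edge()'
echo '[{"d": [-0.045,0,0.09]},{"d": [-0.045,0,0.09]},{"d": [-0.045,0,0.09]},{"d": [-0.045,0,0.09]}]' | python3 shift.py >/dev/null
python3 -c 'from h import *;edge()'
echo '[{"d": [-0.045,0,0.09]},{"d": [-0.045,0,0.09]},{"d": [-0.045,0,0.09]}]' | python3 shift.py >/dev/null
python3 -c 'from h import *;edge()'
```

```text
t 18.25 edge [-0.1312  0.0002  0.1639] rho 0.1838 theta 0.4496 deg 25.76 F [ 0.1  0.7 -0.4] Ft -0.34 Ft*rho -0.062 w 0.006
t 18.65 edge [-0.132  -0.0003  0.1575] rho 0.1815 theta 0.4163 deg 23.85 F [-1.4  0.7  9.9] Ft 8.5 Ft*rho 1.543 w 0.003
t 18.95 edge [-0.1332 -0.0004  0.1517] rho 0.18 theta 0.3838 deg 21.99 F [-1.8  0.2 10.1] Ft 8.67 Ft*rho 1.56 w 0.006
```

In the tool's units: 0.0018 m is 0.09, -0.0009 m is -0.045.

```bash
echo '[{"d": [-0.045,0,0.09]},{"d": [-0.045,0,0.09]},{"d": [-0.045,0,0.09]},{"d": [-0.045,0,0.09]}]' | python3 shift.py >/dev/null
python3 -c 'from h import *;edge()'
echo '[{"d": [-0.045,0,0.09]},{"d": [-0.045,0,0.09]},{"d": [-0.045,0,0.09]},{"d": [-0.045,0,0.09]}]' | python3 shift.py >/dev/null
python3 -c 'from h import *;edge()'
echo '[{"d": [-0.045,0,0.09]},{"d": [-0.02,0,0.045]}]' | python3 shift.py >/dev/null
python3 -c 'from h import *;edge()'
```

```text
t 19.35 edge [-0.1349 -0.0003  0.1438] rho 0.1784 theta 0.3393 deg 19.44 F [-3.2 -0.   9.1] Ft 7.53 Ft*rho 1.343 w 0.004
t 19.75 edge [-0.1367 -0.0003  0.1358] rho 0.1772 theta 0.2936 deg 16.82 F [-2.1 -0.3  8.7] Ft 7.76 Ft*rho 1.374 w 0.005
t 19.95 edge [-0.1374 -0.0002  0.1328] rho 0.1768 theta 0.2758 deg 15.8 F [-3.5 -0.4 10.2] Ft 8.86 Ft*rho 1.567 w 0.003
```

```bash
for k in 1 2 3 4 5 6; do echo '[{"d": [-0.02,0,0.045]},{"d": [-0.02,0,0.045]}]' | python3 shift.py >/dev/null; python3 -c 'from h import *;edge()'|sed 's/edge.*theta/theta/'; done
```

```text
t 20.15 theta 0.2653 deg 15.2 F [-3.1 -0.2  9.4] Ft 8.26 Ft*rho 1.457 w 0.008
t 20.35 theta 0.2542 deg 14.57 F [-3.8 -0.9  9.4] Ft 8.18 Ft*rho 1.441 w 0.005
t 20.55 theta 0.243 deg 13.92 F [-3.2  0.1  9.9] Ft 8.84 Ft*rho 1.556 w 0.009
t 20.75 theta 0.2317 deg 13.28 F [-2.8 -0.1  9.8] Ft 8.94 Ft*rho 1.571 w 0.004
t 20.95 theta 0.2203 deg 12.62 F [-3.6 -0.7  8.7] Ft 7.72 Ft*rho 1.355 w 0.003
t 21.15 theta 0.209 deg 11.97 F [-4.6 -0.7 10.1] Ft 8.9 Ft*rho 1.559 w 0.004
```

```bash
for k in 1 2 3 4 5; do echo '[{"d": [-0.02,0,0.045]},{"d": [-0.02,0,0.045]}]' | python3 shift.py >/dev/null; python3 -c 'from h import *;edge()'|sed 's/edge.*theta/theta/'; done
```

```text
t 21.35 theta 0.1976 deg 11.32 F [-3.8 -0.   9.8] Ft 8.87 Ft*rho 1.554 w 0.008
t 21.55 theta 0.1862 deg 10.67 F [-3.  -0.6  8.7] Ft 7.96 Ft*rho 1.393 w 0.006
t 21.75 theta 0.1751 deg 10.03 F [-4.3 -0.7  8.2] Ft 7.35 Ft*rho 1.285 w 0.001
t 21.95 theta 0.1636 deg 9.37 F [-4.1 -0.6  9. ] Ft 8.19 Ft*rho 1.43 w 0.003
t 22.15 theta 0.1522 deg 8.72 F [-4.3 -1.5  8.6] Ft 7.88 Ft*rho 1.375 w 0.005
```

```bash
for k in 1 2 3 4 5; do echo '[{"d": [-0.02,0,0.045]},{"d": [-0.02,0,0.045]}]' | python3 shift.py >/dev/null; python3 -c 'from h import *;edge()'|sed 's/edge.*theta/theta/'; done
```

```text
t 22.35 theta 0.1412 deg 8.09 F [-5.2 -1.3 12.5] Ft 11.67 Ft*rho 2.038 w 0.004
t 22.55 theta 0.1306 deg 7.49 F [-6.6 -1.3 13.5] Ft 12.54 Ft*rho 2.189 w 0.007
t 22.75 theta 0.1194 deg 6.84 F [-6.9 -1.1 14.3] Ft 13.42 Ft*rho 2.344 w 0.003
t 22.95 theta 0.108 deg 6.19 F [-7.1 -1.1 14.1] Ft 13.22 Ft*rho 2.309 w 0.006
t 23.15 theta 0.0968 deg 5.55 F [-6.9 -1.1 14.7] Ft 13.94 Ft*rho 2.434 w 0.002
```

In the tool's units: 0.0009 m is 0.045, -0.0004 m is -0.02.

```bash
echo '[{"d": [-0.02,0,0.045]},{"d": [-0.02,0,0.045]},{"d": [-0.02,0,0.045]},{"d": [-0.02,0,0.045]},{"d": [-0.02,0,0.045]},{"d": [-0.02,0,0.045]},{"d": [-0.02,0,0.045]}]' | python3 shift.py >/dev/null; python3 -c 'from h import *;edge()'
echo '[{},{}]' | python3 shift.py >/dev/null; python3 -c 'from h import *;edge()'
```

```text
t 23.85 edge [-0.1438 -0.      0.0951] rho 0.1747 theta 0.0578 deg 3.31 F [-6.6 -1.9 15.1] Ft 14.66 Ft*rho 2.561 w 0.01
t 24.05 edge [-0.1439 -0.      0.095 ] rho 0.1747 theta 0.0574 deg 3.29 F [-6.8 -0.7 12.9] Ft 12.45 Ft*rho 2.175 w 0.005
```

In the tool's units: 0.0009 m is 0.045, 0.0007 m is 0.035.

```bash
echo '[{"d": [-0.02,0,0.045]},{"d": [-0.02,0,0.045]},{"d": [-0.015,0,0.035]},{}]' | python3 shift.py >/dev/null; python3 -c 'from h import *;edge()'
```

```text
t 24.45 edge [-0.1442 -0.      0.0923] rho 0.1748 theta 0.0421 deg 2.41 F [-5.2 -0.1 13.1] Ft 12.87 Ft*rho 2.25 w 0.005
```

Now at 2.41°, six degrees past the touch at about 8.4°. I'll lift straight off and check.

```bash
echo '[{"d": [0,0,-0.25]},{"d": [0,0,-1]},{"d": [0,0,-2]},{"d": [0,0,-2]},{"d": [0,0,-1.5]},{},{},{}]' | python3 shift.py 
python3 - <<'E'
from h import *
d=snap('side','side6'); i=cv2.imread('pics/side6.png')[150:310,220:420];cv2.imwrite('pics/c6.png',cv2.resize(i,None,fx=3.7,fy=3.7,interpolation=cv2.INTER_CUBIC))
# grip top surface from top depth
d=snap('top','top6')
uv=np.array([(u,v) for u in range(280,360) for v in range(150,260)]); q=px(d,uv); z=d['depth'][uv[:,1],uv[:,0]]
n=np.c_[(q[:,:2]-N)@Rn,q[:,2]][z>0]
m=(abs(n[:,1])<.006)&(n[:,0]<-.115)&(n[:,0]>-.175)&(n[:,2]>.06)&(n[:,2]<.13); p=np.polyfit(n[m,0],n[m,2],1)
print(m.sum(),'grip slope deg',np.degrees(np.arctan(-p[0])),'z at x=-.144',np.polyval(p,-.144))
E
```

```text
clock: 25.25
ee_pos: [0.5543, -0.0515, 0.193]
eef_rot: [0.985, 0.121, 0.125, -0.019]
force: [0.2, 0.2, 0.3]
grip_width: 0.001
grip_force: 0.0Traceback (most recent call last):
  File "<stdin>", line 7, in <module>
    raise TypeError("expected non-empty vector for x")
TypeError: expected non-empty vector for x
```

View pics/c6.png

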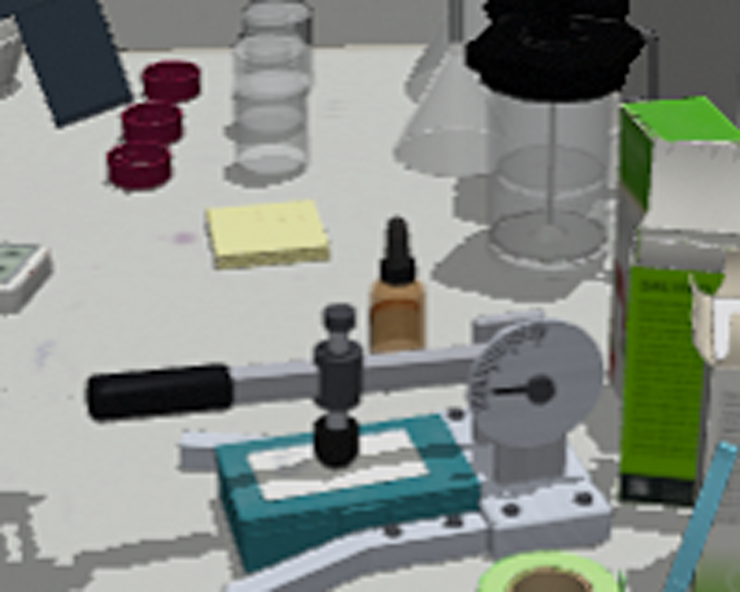

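The last view shows the foot resting on the lid at c6 (335,445), the lever near level, the box against the stop, and the bottle and roll where they stood. The robot is clear, so I'm handing in.

```bash
python3 -c 'from cell import arm;print(arm.finish_job())'
```

```text
the job is handed in; nothing more can be done
None
```

I handed the job in at about 25 s: the box is home against the stop, the foot touched the lid at a lever angle of about 8.4° (±0.3°), and the lever was left at 2.4°, six degrees further; the bottle and label roll were not touched, and the real fingertips proved 33.5 mm shorter than the stated TCP, which I measured and allowed for.

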